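# Unlock the flatbread press

## Task

The flatbread press on the counter is locked. Draw its sliding locking pin back until it is right out of its bore and slide it sideways fully into the side notch so that it stays parked there; then swing the wing bolt on your left round anticlockwise to its end stop, and after it the one on your right likewise. Do not force anything against its stops, leave the other kitchen things where they are, and leave the pin parked.

Things in the scene. Friction and masses are not known exactly. Their poses are not given: they have to be found in the camera images.
- press: Flatbread press, fixed: grey base 280 x 300 x 20 mm, two round aluminium plates 180 mm across (top at z 50 mm; lever folded along x on them, to 68 mm). Origin on the counter under the base, which spans x -145 to 135, y -150 to 150 mm; z up, x away from the robot, y to its left (turned up to 0.3 rad). A steel pin guide runs along y at the front; all mm given for press x, y are in this frame.
- slot (a point): Point on the slot's centreline on top of the pin guide (press x -85, y 0, z 38.5 mm). The 17 mm wide slot runs along y. Drawing moves the pin along +y, till its origin is at y 75 mm at most. One side notch, 34 mm wide along y, opens from the slot towards -x. Outside the notch the slot edge stops the pin after about 2.5 mm sideways; in it the pin goes 24 mm, to x -109 mm, with 5 mm play in y.
- slot_end (a point): Left end of the slot (press x -85, y 87, z 38.5 mm). The front plate that has the notch is screwed on at another place each time: the notch's centre is anywhere from press y 22 to 54 mm. It is not measured: see it from above or feel for it by pressing the pin sideways at several places along the slot.
- lock_pin: Sliding steel pin, 122 mm long, 0.25 kg, captive in the guide (cannot be lifted out), slides with under 4 N. Axes as the press. Origin: under the middle of its stem, on the base, 20 mm above the counter; starts at press y -30 to -18 mm. An 11 mm round shank reaches 77 mm to -y; a flat foot 44 (x) x 62 mm (y -17 to 45) runs under the guide; a 12 x 24 mm stem rises through the slot to a tray.
- tray (a point): Centre of the floor of the pin's square 50 x 50 mm thumb tray, 25.5 mm above the pin's origin (45.5 mm above the counter). Two upright lips 8 mm thick and 25 mm high: along its +y side and along its -x side, inner faces 17 mm from the centre; the other two sides are open. Closed fingertips set on the tray push the +y lip to draw the pin, the -x lip to press it into the notch.
- bore (a point): Mouth of the bore in the block at the right end of the guide (press x -85, y -68 mm, 26 mm above the counter; block top 48 mm). The bore runs 32 mm from here towards -y, 16 mm wide. The pin is right out of it when the pin's origin is beyond press y 10 mm.
- wing_left (a joint): Angle (rad) of the left wing bolt, anticlockwise from above positive, 0 when its wings lie along the press x; starts at 0 to 0.5, end stop at 1.9. It stays where it is left; turning takes about 0.08 N m.
- wing_right (a joint): The same for the right wing bolt; same range, start and end stop.
- wing_left_hub (a point): On the axis of the left wing bolt at mid height of its wings, 68 mm above the counter (press x 20, y 118 mm). Black wings: one straight bar 80 mm long (40 mm each way), 12 mm thick, 22 mm high (57 to 79 mm above the counter), hub 26 mm across; x axis along the wings. Nothing else within 60 mm of the axis is higher than 55 mm. Can be swung by pushing a wing's side with a fingertip.
- wing_right_hub (a point): The same for the right wing bolt (press x = +20, y = -118 mm).
- shaker: Sprinkle shaker, clear with white cap, 54 mm across, 114 mm high; origin under its centre. Leave alone. The shaker, cup stack and hourglass stand beside the press and change places.
- cup_stack: Stack of pink baking cups, 68 mm across, 57 mm high; origin under its centre. Leave alone.
- hourglass: Hourglass timer, glass and wood, 58 mm across, 102 mm high; origin under its centre. Leave alone.
- spoon_rest: White ceramic spoon rest, 96 mm round dish, 12 mm high, with a 50 mm tab; origin under the dish. Leave alone.
- spatula: Spatula lying at the right; origin under its middle. Leave alone.
Things that resemble listed ones, but are neither listed nor needed, are in the scene too. What is shaped like the lock_pin but blue or pink is not meant.

How it is judged:
On the way, in this order (a step that is already met when the one before it is completed fails the run):
1. the pin is drawn right out of its bore (y of lock_pin in the frame of press above 0.01 m), for 0.05 s.
2. the pin is parked: at least 18 mm of 24 mm sideways in the notch (x of lock_pin in the frame of press below -0.103 m), for 0.2 s.
3. the left wing bolt is at its end stop (1.9 rad, within 0.12) (value of joint wing_left above 1.78 rad), for 0.1 s.
4. the right wing bolt is at its end stop (1.9 rad, within 0.12) (value of joint wing_right above 1.78 rad), for 0.1 s.
At the end, for the whole second after the job is handed in: The pin is out of its bore and lies at rest in the side notch, at least 18 of its 24 mm sideways; both wing bolts stand within 0.12 rad of their end stops at 1.9 rad (x of lock_pin in the frame of press below -0.103 m and y of lock_pin in the frame of press above 0.01 m and height (world z) of lock_pin between 0.015 and 0.026 m and linear speed of lock_pin below 0.02 m/s and value of joint each of wing_left, wing_right above 1.78 rad); the robot touches nothing.
It fails at once if something is forced: the fingers press on anything with more than 60 N (contact force between the fingers and anything else above 60 N).
It fails at once if the shaker, cup stack, hourglass, spoon rest or spatula is moved by more than 25 mm (distance of any of shaker, cup_stack, hourglass, spoon_rest, spatula from where it was at the start of the episode above 0.025 m).
It fails at once if an upright thing is tipped over (angle between any of shaker, cup_stack, hourglass's own z axis and vertical above 0.5 rad).
It also fails if it takes over 61 s, if anything falls off the work surface, if the arm or the gripper's body presses on something with over 40 N, if the wrist force passes 120 N, or if a joint passes its speed limit or range.

## Robot

A 6-joint arm with a two-finger parallel gripper is mounted at the origin on the work surface. World frame = base frame: x ahead of the robot, y to its left, z up, the work surface at z = 0. Lengths are in m, angles in rad, forces in N, time in s.
With the tool pointing down it reaches from about 0.35 to 1 m from the base axis. Payload 7.1 kg.
Tool frame: the origin (TCP) lies where the fingers leave the gripper's body, on its centre line; the fingertips stand 73 mm ahead of it and the grasp point (between the pads) lies 54 mm ahead of it; z points along the fingers, y is the line along which they close (so a half turn about z gives the same grasp; the last joint's range is limited). The gripper opens to 85 mm and grips with 20 to 120 N. Pads are 22 mm wide; open, the fingers measure 114 mm over their backs; the gripper's body (76 mm by 85 mm) begins 54 mm behind the grasp point. The pads swing forward as they close: fully open they stand 13 mm farther back than shut.
Start: joints at [1.099, 0.423, 1.63, -0, 1.089, -0.019], TCP at [0.273, 0.562, 0.304] pointing down, gripper open.
Joint ranges: [-3, 3], [-0.9, 2.11], [0.09, 2.58], [-1.31, 4.45], [0.11, 2.69], [-2.54, 2.54]. Speed limits (rad/s): [2.39, 2.39, 3.01, 3.14, 3.14, 3.14].

## Interface

Orientations are given as a rotation vector (axis times angle).
In Python, from bench import * gives the robot as it stands.
- The arm moves only by the shell command python3 -m pendant 'ROWS' [OPENING] [FORCE]. ROWS is JSON, a list of rows, each a list of 2 entries, a list of its own where there are three numbers: the shift along the world's x, y, z as a fraction of full scale, then the turn, a rotation vector about the world's x, y, z as a fraction of full scale. A call has 1 to 8 rows; each row is the pose to reach, as a shift and turn from the pose commanded when the call began; what a row does not reach only later rows make up. Full scale, the value 1, is 0.6 m for a shift and 90 degrees for a turn. A row lasts 1/12 s, in which the tool goes at most 41.7 mm and 7.16 degrees, less where a joint would pass 70% of its speed; a pose out of reach is approached as far as the arm can. A call with a number of a shift or a turn outside -1 to 1 is refused whole. A call with a gripper value outside its range is refused whole. OPENING is the closure, from -1 (fully open) to 1 (shut), set as the call begins (- or left out, the last holds). The fingers move at their own pace and stop on an object; FORCE is the grip in N (left out, the last holds). Time passes only in rows, so rows that repeat a pose let the fingers close. It gives the time, the measured TCP pose, the force, the opening and the grip force at its end, in the units of the state.
- state(): the state, without advancing time (a new reading comes with each control period).
- capture(name): name is "side" or "top" or "wrist"; returns (picture, depth): 420x560x3 uint8, red, green, blue; 420x560 float32, m along the optical axis (not along the pixel's ray), 0 where there is no reading.
- camera_params(name): a dict with "camera_matrix" (3x3 intrinsics, pixels), "R" (3x3) and "t" (3): a world point X has camera coordinates R X + t; the wrist camera has in their place "T_tool_cam" (4x4, takes a point from camera to tool coordinates, whose origin is the TCP and whose axes are the flange's). Camera axes: x right, y down, z forward; pixel columns grow to the right and rows downward; lengths in m; the calibration is good to about 2 mm. A picture is of the moment at which its call begins: read the wrist's pose just before it. camera_params takes no time and is no camera call.
- sign_off(): hands the job in; it is judged then, once.
Trained networks look in the newest picture that a camera, given by its name, has taken for a name from the list of things; names that differ only in an ending like _2 or _b are one class to them, and where a whole thing is asked for, a point or a joint stands for the part that bears it (a point fixed in the world has none). Each returns a list of dicts, best first, with "conf" (0 to 1); they miss things now and then, are a little off and sometimes report something else, mostly with a low value. They report only what shows in the picture. A call takes as long as a camera call. They do not tell look-alikes from the thing itself.
- recognise(camera, thing): "xyz" ([x, y, z] in m, in world coordinates, good to about 4 mm: the middle of the surface that is visible of it).
- regions_of(camera, thing): "region" (420x560 bool, what is visible of it).
- place_of(camera, thing): "xyz" ([x, y, z] in m, in world coordinates, good to about 4 mm: a listed point, or the origin of a listed thing).
The state is a dict: "clock": time; "qpos": joint angles; "qd": joint speeds; "joint_efforts": joint torques, N m; "ee_pos": TCP position; "orientation": TCP orientation; "force": force on the tool from outside, world axes, zero at the start; "torque": the same for the moment, N m; "opening": opening from 0.0 (shut) to 1.0 (fully open); "gripper_force": force on a finger pad.
Only numpy, scipy, OpenCV 4.12 (cv2) and the standard library are available. Lean on these libraries where they do the work, as an engineer would, in place of code of your own. Each camera call takes 0.05 s, during which the arm holds its last target. There are 200 camera calls.

## Working session

There is one attempt and no reset: what is moved stays moved. The work goes in short steps, Python scripts to look and compute and a shell command to move; the robot and the scene stay as the last step left them, time stands still between calls to the robot, and variables do not carry over. Pictures are saved under pics/ and viewed, at most 10 in all, crops included, and the job is handed in when it is done.

```bash
ls; mkdir -p pics; cat > h.py <<'E'
from bench import *
import numpy as np, cv2
def save(c,n):
    p,d=capture(c); cv2.imwrite(f'pics/{n}.png',p[:,:,::-1]); return p,d
def back(c,u,v,d):
    q=camera_params(c);K=np.array(q['camera_matrix']);R=np.array(q['R']);t=np.array(q['t'])
    return R.T@(np.linalg.inv(K)@[u*d,v*d,d]-t)
def proj(c,X):
    q=camera_params(c);K=np.array(q['camera_matrix']);x=K@(np.array(q['R'])@X+np.array(q['t']));return x[:2]/x[2]
E
python3 - <<'E'
from h import *
np.set_printoptions(precision=3,suppress=True)
s=state();print(s['clock'],s['ee_pos'],s['orientation'],s['force'],s['opening'])
save('top','top0');save('side','side0')
for n in ['press','slot','slot_end','lock_pin','tray','bore','wing_left_hub','wing_right_hub','shaker','cup_stack','hourglass','spoon_rest','spatula']:
    print(n,[(np.array(r['xyz']),round(r['conf'],2)) for r in place_of('top',n)[:3]])
print(camera_params('top'))
E
```

```text
pics
0.0 [0.273 0.562 0.303] [-0.705 -3.061  0.002] [ 0.045  0.886 -0.439] 0.9970347507744762
press [(array([0.588, 0.014, 0.001]), 0.75)]
slot []
slot_end [(array([ 0.322, -0.461, -0.001]), 0.38)]
lock_pin [(array([ 0.305,  0.133, -0.   ]), 0.95), (array([ 0.33 , -0.236, -0.005]), 0.87), (array([ 0.501, -0.006,  0.016]), 0.77)]
tray [(array([ 0.328, -0.234,  0.021]), 0.69), (array([ 0.5  , -0.011,  0.04 ]), 0.62), (array([0.313, 0.134, 0.023]), 0.56)]
bore [(array([ 0.509, -0.055,  0.025]), 0.68), (array([0.599, 0.131, 0.069]), 0.48)]
wing_left_hub [(array([0.598, 0.132, 0.067]), 0.54)]
wing_right_hub [(array([ 0.613, -0.102,  0.071]), 0.67)]
shaker [(array([ 0.662, -0.229,  0.002]), 0.87)]
cup_stack [(array([ 0.614,  0.268, -0.002]), 0.7)]
hourglass [(array([ 0.503,  0.262, -0.001]), 0.61)]
spoon_rest [(array([ 0.535, -0.238, -0.001]), 0.78), (array([0.494, 0.093, 0.041]), 0.39), (array([ 0.662, -0.23 ,  0.002]), 0.19)]
spatula [(array([ 0.322, -0.46 ,  0.002]), 0.88)]
{'camera_matrix': array([[527.398,   0.   , 276.515],
       [  0.   , 527.398, 215.639],
       [  0.   ,   0.   ,   1.   ]]), 'R': array([[ 0.044, -0.999, -0.006],
       [-0.978, -0.042, -0.207],
       [ 0.206,  0.015, -0.978]]), 't': array([-0.07 ,  0.531,  1.499])}
```

```bash
python3 - <<'E'
from h import *
p=cv2.imread('pics/top0.png')
cv2.imwrite('pics/c0.png',cv2.resize(p[130:330,140:407],(800,600),interpolation=cv2.INTER_CUBIC))
E
```

```text
(no output)
```

View pics/c0.png

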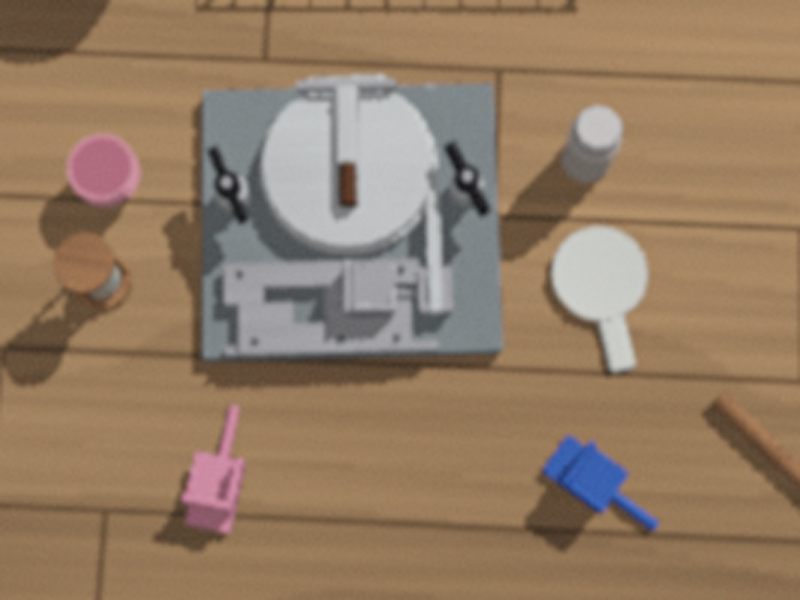

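View pics/side0.png

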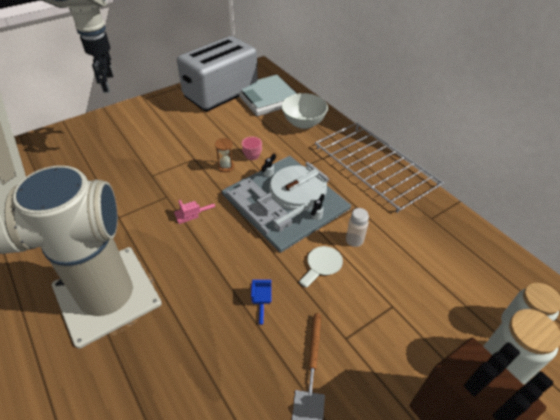

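The crop shows the grey press with its tray at crop (370,285), the wings at (228,183) and (467,178), and pink and blue look-alikes lying in front. I'll fit the press pose from the base corners and hubs, then rectify the guide area.

```bash
cat >> h.py <<'E'
def ray(c,u,v,z):
    a=back(c,u,v,0.5);b=back(c,u,v,1.5);return a+(b-a)*(z-a[2])/(b[2]-a[2])
E
python3 - <<'E'
from h import *
np.set_printoptions(precision=4,suppress=True)
cr=np.array([[203,91],[492,84],[500,352],[203,357]])/3+[140,130]-0.33
W=np.array([ray('top',u,v,.02)[:2] for u,v in cr]);print(W)
P=np.array([[.135,.15],[.135,-.15],[-.145,-.15],[-.145,.15]])
hub=np.array([[228,183],[467,178]])/3+[140,130]-.33
H=np.array([ray('top',u,v,.08)[:2] for u,v in hub]);print('hub',H)
W=np.r_[W,H];P=np.r_[P,[[.02,.118],[.02,-.118]]]
Pc=P-P.mean(0);Wc=W-W.mean(0);M=Pc.T@Wc;th=np.arctan2(M[0,1]-M[1,0],M[0,0]+M[1,1])
R=np.array([[np.cos(th),-np.sin(th)],[np.sin(th),np.cos(th)]]);t=W.mean(0)-R@P.mean(0)
print(th,t,'res mm',1e3*(W-(P@R.T+t)))
# ortho at z=.0385: columns = -y from +.1 to -.1, rows= x from -.05 to -.15
p,_=capture('top')
def ortho(z,s=4,x0=-.04,x1=-.15,y0=.11,y1=-.09):
    xs=np.arange(x0,x1,-.001/s);ys=np.arange(y0,y1,-.001/s)
    X,Y=np.meshgrid(xs,ys,indexing='ij');w=np.stack([X,Y],-1)@R.T+t
    q=camera_params('top');c=np.c_[w.reshape(-1,2),np.full(X.size,z)]@q['R'].T+q['t'];c=c@q['camera_matrix'].T
    m=(c[:,:2]/c[:,2:]).astype(np.float32).reshape(*X.shape,2)
    return cv2.remap(p,m[...,0],m[...,1],cv2.INTER_CUBIC)
o=ortho(.0385)
for k in range(0,200,10):
    cv2.line(o,(k*4,0),(k*4,12 if k%50!=10 else 24),(255,0,0),1)  # y=110-k
for k in range(0,110,10): cv2.line(o,(0,k*4),(12,k*4),(255,0,0),1)
cv2.imwrite('pics/o0.png',o[:,:,::-1]);print(o.shape)
E
```

```text
[[ 0.7073  0.1745]
 [ 0.7273 -0.1223]
 [ 0.4494 -0.1395]
 [ 0.4318  0.1549]]
hub [[ 0.5955  0.134 ]
 [ 0.6104 -0.0991]]
0.06452164478164187 [0.5836 0.0169] res mm [[-1.3614 -0.7673]
 [-0.722   1.7913]
 [ 0.8244  2.6894]
 [ 2.5091 -2.2847]
 [-0.4695 -1.9284]
 [-0.7807  0.4998]]
(440, 800, 3)
```

View pics/o0.png

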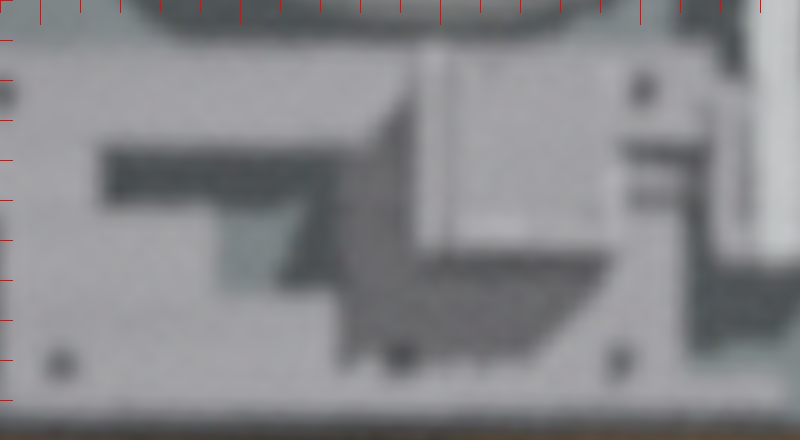

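The rectified view (4 px/mm) puts the slot's left end at column 103 and the notch at columns ~215–345, so its centre is at press y ≈ 42 mm. The tray is at press y ≈ -20 mm. I'll move above the tray with the tool's y along the press x.

```bash
python3 -m pendant '[[[0.384,-0.958,0],[0,0,-0.67]],[[0.384,-0.958,0],[0,0,-0.67]],[[0.384,-0.958,0],[0,0,-0.67]],[[0.384,-0.958,0],[0,0,-0.67]],[[0.384,-0.958,0],[0,0,-0.67]],[[0.384,-0.958,0],[0,0,-0.67]],[[0.384,-0.958,0],[0,0,-0.67]],[[0.384,-0.958,0],[0,0,-0.67]]]' 1
python3 - <<'E'
from h import *
s=state();print(s['ee_pos'],s['orientation'],s['qpos'])
E
```

```text
clock: 1.47
ee_pos: [0.3977, 0.2508, 0.3042]
orientation: [2.093, 2.342, 0.001]
force: [0.3, -0.4, -0.2]
opening: 0.005
gripper_force: 0.0
[0.39772346 0.25082126 0.30420666] [2.09316604e+00 2.34238785e+00 1.08244275e-03] [ 5.37344581e-01  1.93726288e-01  1.96203048e+00 -2.16930541e-05
  9.85107890e-01  4.25099988e-01]
```

```bash
python3 -m pendant '[[[0.177,-0.44,0],[0,0,-0.03]],[[0.177,-0.44,0],[0,0,-0.03]],[[0.177,-0.44,0],[0,0,-0.03]],[[0.177,-0.44,0],[0,0,-0.03]],[[0.177,-0.44,0],[0,0,-0.03]],[[0.177,-0.44,0],[0,0,-0.03]],[[0.177,-0.44,0],[0,0,-0.03]],[[0.177,-0.44,0],[0,0,-0.03]]]'
python3 - <<'E'
from h import *
s=state();print(s['ee_pos'],s['orientation'],s['qpos'])
save('wrist','w0');print(camera_params('wrist'))
for n in ['tray','bore','slot','slot_end','lock_pin']:
    print(n,place_of('wrist',n)[:2])
E
```

```text
clock: 2.13
ee_pos: [0.5059, -0.0162, 0.3044]
orientation: [2.144, 2.292, 0.001]
force: [-0.1, 0.8, 0.9]
opening: -0.0
gripper_force: 0.0
[ 0.50588969 -0.01619315  0.30441436] [2.14438998e+00 2.29177347e+00 1.13941567e-03] [-5.48871156e-02  2.47175244e-01  1.88996390e+00 -1.64179462e-03
  1.00167244e+00 -1.20426229e-01]
{'camera_matrix': array([[317.28065424,   0.        , 280.72317325],
       [  0.        , 317.28065424, 208.21281073],
       [  0.        ,   0.        ,   1.        ]]), 'T_tool_cam': array([[-6.93542919e-04, -9.45750465e-01, -3.24893178e-01,
         8.23187052e-02],
       [ 9.99999756e-01, -6.28985866e-04, -3.03727751e-04,
         5.20039718e-04],
       [ 8.28974442e-05, -3.24893310e-01,  9.45750670e-01,
        -7.01774672e-02],
       [ 0.00000000e+00,  0.00000000e+00,  0.00000000e+00,
         1.00000000e+00]])}
tray [{'xyz': [0.3296, -0.2361, 0.0267], 'conf': 0.7}, {'xyz': [0.5024, -0.0106, 0.0403], 'conf': 0.68}]
bore [{'xyz': [0.5082, -0.0608, 0.0269], 'conf': 0.95}, {'xyz': [0.503, -0.0063, 0.0213], 'conf': 0.49}]
slot [{'xyz': [0.5056, 0.0113, 0.0414], 'conf': 0.94}]
slot_end [{'xyz': [0.492, 0.0985, 0.0391], 'conf': 0.8}]
lock_pin [{'xyz': [0.5005, -0.0082, 0.0189], 'conf': 0.9}, {'xyz': [0.3266, -0.2382, -0.0], 'conf': 0.79}]
```

View pics/w0.png

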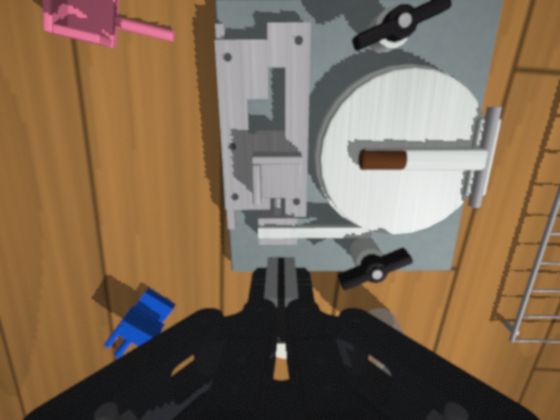

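The wrist picture shows the slot end at (278,67), the notch's far edge at row ~98 and the tray at about (277,178). I'll compute a cross-check.

```bash
cat >> h.py <<'E'
from scipy.spatial.transform import Rotation as Ro
TH=0.0645;RP=np.array([[np.cos(TH),-np.sin(TH)],[np.sin(TH),np.cos(TH)]]);TP=np.array([.583,.0155])
def w2p(X): return RP.T@(np.array(X)[:2]-TP)
def p2w(P): return RP@np.array(P)+TP
def wray(u,v,z,s):
    q=camera_params('wrist');T=np.array(q['T_tool_cam']);R=Ro.from_rotvec(s['orientation']).as_matrix()
    o=R@T[:3,3]+s['ee_pos'];d=R@T[:3,:3]@np.linalg.inv(q['camera_matrix'])@[u,v,1];return o+d*(z-o[2])/d[2]
E
python3 - <<'E'
from h import *
np.set_printoptions(precision=1,suppress=True)
s=state()
for n,u,v,z in [('slotend',278,67,.0385),('slot L edge',270,80,.0385),('slot R edge',286,80,.0385),('notch',248,99,.0385),('hubL',404,19,.08),('hubR',376,273,.08),('baseNL',218,0,.02),('baseR front corner',233,271,.02),('baseR far corner',450,271,.02),('tray floor right edge mid',280,198,.0455),('lip top L outer',276,154,.0705)]:
    print(n,1e3*w2p(wray(u,v,z,s)))
cv2.imwrite('pics/w0c.png',cv2.resize(cv2.imread('pics/w0.png')[40:260,200:360],(580,598),interpolation=cv2.INTER_CUBIC))
E
```

```text
slotend [-84.5  91.3]
slot L edge [-92.3  79.6]
slot R edge [-76.6  79.7]
notch [-114.4   61.8]
hubL [ 18.2 124.2]
hubR [  20.  -110.6]
baseNL [-142.7  151.7]
baseR front corner [-140.6 -144.3]
baseR far corner [ 134.1 -142.2]
tray floor right edge mid [-81.7 -39.4]
lip top L outer [-85.8  12.3]
```

View pics/w0c.png

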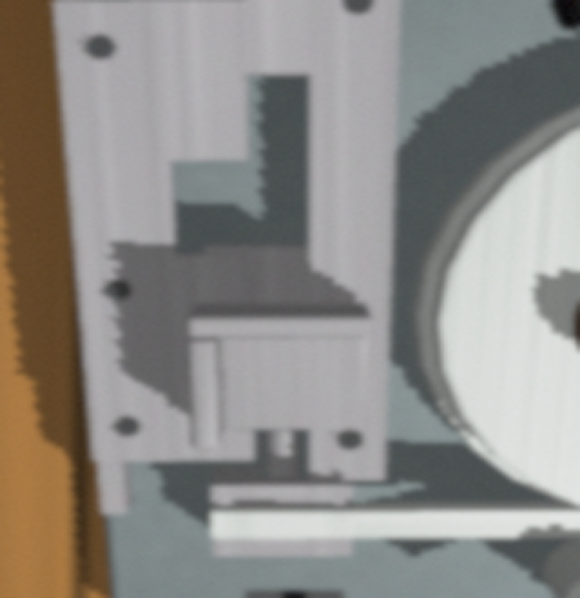

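```bash
sed -i 's/TP=np.array(\[.583,.0155\])/TP=np.array([.583,.0165])/' h.py; python3 - <<'E'
from h import *
s=state();print(s['ee_pos'],p2w([-.081,-.0235]),s['clock'])
E
```

```text
[ 0.50312741 -0.01027168  0.30387994] [ 0.50368313 -0.01217201] 2.4333
```

```bash
python3 -m pendant '[[[0,-0.003,-0.07],[0,0,0]],[[0,-0.003,-0.14],[0,0,0]],[[0,-0.003,-0.2],[0,0,0]],[[0,-0.003,-0.24],[0,0,0]],[[0,-0.003,-0.27],[0,0,0]],[[0,-0.003,-0.287],[0,0,0]],[[0,-0.003,-0.293],[0,0,0]],[[0,-0.003,-0.293],[0,0,0]]]'; python3 -m pendant '[[[0,0,0],[0,0,0]]]'
```

```text
clock: 3.1
ee_pos: [0.5035, -0.0125, 0.1279]
orientation: [-2.14, -2.3, 0.001]
force: [0.5, 0.7, 0.4]
opening: -0.002
gripper_force: 0.0
clock: 3.18
ee_pos: [0.5042, -0.0128, 0.129]
orientation: [2.14, 2.299, 0.001]
force: [0.7, 0.1, -0.1]
opening: 0.002
gripper_force: 0.0
```

```bash
python3 -m pendant '[[[0,0.005,0],[0,0,0]],[[-0.001,0.01,0],[0,0,0]],[[-0.001,0.015,0],[0,0,0]],[[-0.001,0.02,0],[0,0,0]],[[-0.002,0.025,0],[0,0,0]],[[-0.002,0.03,0],[0,0,0]],[[-0.002,0.035,0],[0,0,0]],[[-0.002,0.035,0],[0,0,0]]]'; python3 - <<'E'
from h import *
print([ (r['xyz'],w2p(r['xyz'])) for n in ['tray','lock_pin'] for _ in [capture('top')] for r in place_of('top',n)],state()['ee_pos'],state()['force'])
E
```

```text
clock: 3.85
ee_pos: [0.5024, 0.0084, 0.1281]
orientation: [-2.141, -2.299, -0.0]
force: [0.8, -1.3, -0.1]
opening: -0.001
gripper_force: 0.0
[([0.3283, -0.2348, 0.0172], array([-0.27036799, -0.23436068])), ([0.6135, -0.1013, 0.0692], array([ 0.02284375, -0.11952093])), ([0.3334, -0.2395, -0.001], array([-0.26558153, -0.23937963]))] [0.50235733 0.00784842 0.12803251] [-1.19583794  0.76061726 -0.38372282]
```

```bash
python3 -m pendant '[[[-0.001,0.012,0],[0,0,0]],[[-0.002,0.024,0],[0,0,0]],[[-0.002,0.036,0],[0,0,0]],[[-0.003,0.048,0],[0,0,0]],[[-0.004,0.06,0],[0,0,0]],[[-0.005,0.072,0],[0,0,0]],[[-0.005,0.08,0],[0,0,0]],[[-0.005,0.08,0],[0,0,0]]]'; python3 - <<'E'
from h import *
s=state();print(w2p(s['ee_pos']),s['ee_pos'],s['force'])
p,d=save('side','s1');cv2.imwrite('pics/s1c.png',cv2.resize(p[150:250,210:360,::-1],(780,520),interpolation=cv2.INTER_CUBIC))
E
```

```text
clock: 4.72
ee_pos: [0.4994, 0.057, 0.1281]
orientation: [-2.14, -2.3, -0.0]
force: [0.8, 0.1, 0.1]
opening: -0.001
gripper_force: 0.0
[-0.08084288  0.04576128] [0.49937566 0.05695537 0.12814811] [0.75227659 0.06881759 0.05005843]
```

View pics/s1c.png

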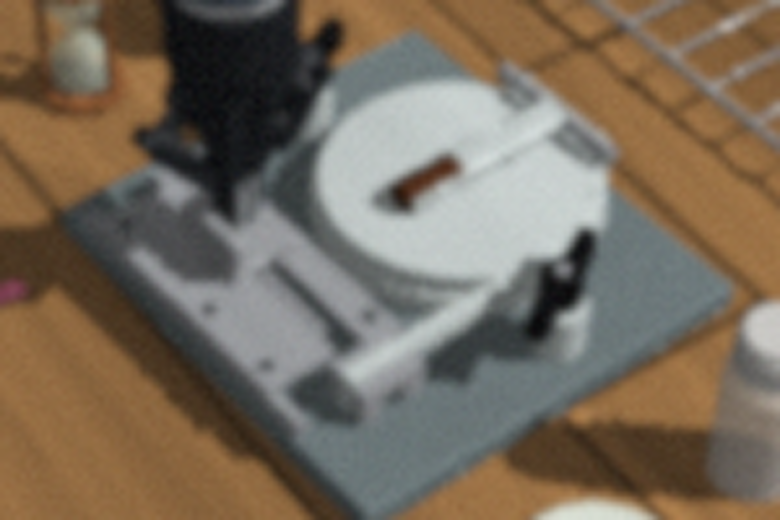

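The crop shows the tray drawn towards the left end under the fingers, with the shank out of its block. Now I'll press it sideways gently.

```bash
python3 -m pendant '[[[-0.006,0.001,0],[0,0,0]],[[-0.01,0.001,0],[0,0,0]],[[-0.013,0.001,0],[0,0,0]],[[-0.016,0.001,0],[0,0,0]],[[-0.019,0.001,0],[0,0,0]],[[-0.022,0.001,0],[0,0,0]],[[-0.022,0.001,0],[0,0,0]]]'; python3 - <<'E'
from h import *
s=state();print(w2p(s['ee_pos']),s['ee_pos'],s['force'])
E
```

```text
clock: 5.35
ee_pos: [0.4859, 0.0563, 0.1281]
orientation: [-2.141, -2.298, 0.0]
force: [1.0, 0.7, 0.1]
opening: -0.002
gripper_force: 0.6
[-0.09435648  0.04595275] [0.48587783 0.05627542 0.12813978] [1.02821761 0.74262379 0.07768373]
```

```bash
python3 -m pendant '[[[-0.005,0,0],[0,0,0]],[[-0.01,-0.001,0],[0,0,0]],[[-0.015,-0.001,0],[0,0,0]],[[-0.015,-0.001,0],[0,0,0]]]';python3 -m pendant '[[[-0.005,0,0],[0,0,0]],[[-0.008,0,0],[0,0,0]],[[-0.011,0,0],[0,0,0]],[[-0.011,0,0],[0,0,0]]]'; python3 - <<'E'
from h import *
s=state();print(w2p(s['ee_pos']),s['ee_pos'],s['force'])
E
```

```text
clock: 5.68
ee_pos: [0.476, 0.0557, 0.1279]
orientation: [-2.14, -2.298, 0.002]
force: [0.0, -0.4, 0.8]
opening: 0.002
gripper_force: 0.0
clock: 6.02
ee_pos: [0.4703, 0.0558, 0.1281]
orientation: [-2.141, -2.299, 0.0]
force: [0.6, -0.1, 0.0]
opening: 0.003
gripper_force: 0.6
[-0.10994552  0.04650175] [0.47028582 0.05581848 0.12812424] [ 0.6446885  -0.11538489  0.02494241]
```

```bash
python3 -m pendant '[[[-0.002,0,0],[0,0,0]],[[-0.003,0,0],[0,0,0]],[[-0.004,0,0],[0,0,0]],[[-0.004,0,0],[0,0,0]]]';python3 -m pendant '[[[-0.002,0,0],[0,0,0]],[[-0.002,0,0],[0,0,0]]]'; python3 - <<'E'
from h import *
s=state();print(w2p(s['ee_pos']),s['ee_pos'],s['force'])
E
```

```text
clock: 6.35
ee_pos: [0.4688, 0.0558, 0.1283]
orientation: [2.141, 2.298, 0.002]
force: [3.4, -0.1, -0.8]
opening: 0.0
gripper_force: 1.7
clock: 6.52
ee_pos: [0.4684, 0.0559, 0.1284]
orientation: [2.14, 2.297, 0.004]
force: [5.4, -0.9, -2.7]
opening: 0.006
gripper_force: 3.1
[-0.11185146  0.04670169] [0.46837096 0.05589516 0.12841891] [ 5.36372006 -0.85581483 -2.68030573]
```

The notch end is reached, right where the geometry predicts it (x ≈ -109). I'll back off, lift and verify.

```bash
python3 -m pendant '[[[0.006,-0.003,0],[0,0,0]],[[0.012,-0.008,0],[0,0,0]],[[0.012,-0.008,0.05],[0,0,0]],[[0.012,-0.008,0.11],[0,0,0]],[[0.012,-0.008,0.17],[0,0,0]],[[0.012,-0.008,0.2],[0,0,0]],[[0.012,-0.008,0.2],[0,0,0]],[[0.012,-0.008,0.2],[0,0,0]]]'; python3 - <<'E'
from h import *
np.set_printoptions(precision=4,suppress=True)
s=state();p,d=save('wrist','w1')
for n in ['tray','lock_pin','wing_left_hub','wing_right_hub','slot_end']:
    print(n,[(np.array(r['xyz']),w2p(r['xyz']),r['conf']) for r in place_of('wrist',n)[:3]])
print(s['ee_pos'],s['force'],s['orientation'])
def path(hub,phis,r=.027,gap=0):
    for f in phis:
        u=np.array([np.cos(f),np.sin(f)]);n=np.array([-u[1],u[0]])
        h=.0145*abs(n[0])+.011*abs(n[1]);P=r*u-(.006+h+gap)*n
        print(round(f,2),np.array(hub)+RP@P)
for hub in ([.5957,.1345],[.6108,-.1]):
    path(hub,[.1],gap=.01);path(hub,[.2,.4,.6,.8,1,1.2,1.4,1.6,1.75,1.85,1.9])
E
```

```text
clock: 7.18
ee_pos: [0.4741, 0.0508, 0.2488]
orientation: [2.141, 2.298, 0.001]
force: [0.8, -1.0, -0.6]
opening: 0.003
gripper_force: 0.0
tray [(array([0.4692, 0.0512, 0.0438]), array([-0.1113,  0.042 ]), 0.78), (array([0.3096, 0.1315, 0.0241]), array([-0.2654,  0.1324]), 0.69)]
lock_pin [(array([0.4741, 0.0521, 0.0223]), array([-0.1064,  0.0425]), 0.94), (array([0.3074, 0.1343, 0.0022]), array([-0.2674,  0.1353]), 0.71), (array([ 0.5066, -0.06  ,  0.0272]), array([-0.0812, -0.0714]), 0.48)]
wing_left_hub [(array([0.5947, 0.1344, 0.0672]), array([0.0193, 0.1169]), 0.94)]
wing_right_hub []
slot_end [(array([0.4911, 0.0958, 0.0388]), array([-0.0866,  0.0851]), 0.56)]
[0.4741 0.0508 0.2488] [ 0.7544 -0.9924 -0.5724] [2.1412 2.2982 0.001 ]
0.1 [0.627  0.1109]
0.2 [0.6269 0.1226]
0.4 [0.6296 0.1271]
0.6 [0.6313 0.1328]
0.8 [0.6315 0.1394]
1 [0.6299 0.1464]
1.2 [0.6262 0.1532]
1.4 [0.6206 0.159 ]
1.6 [0.6139 0.1633]
1.75 [0.6108 0.1661]
1.85 [0.6082 0.1677]
1.9 [0.6068 0.1684]
0.1 [ 0.6421 -0.1236]
0.2 [ 0.642  -0.1119]
0.4 [ 0.6447 -0.1074]
0.6 [ 0.6464 -0.1017]
0.8 [ 0.6466 -0.0951]
1 [ 0.645  -0.0881]
1.2 [ 0.6413 -0.0813]
1.4 [ 0.6357 -0.0755]
1.6 [ 0.629  -0.0712]
1.75 [ 0.6259 -0.0684]
1.85 [ 0.6233 -0.0668]
1.9 [ 0.6219 -0.0661]
```

View pics/w1.png

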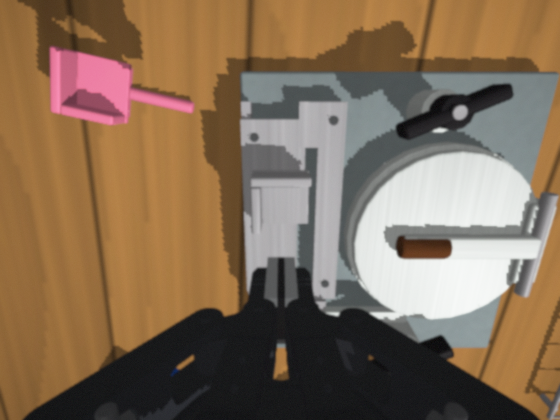

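The pin is parked at (282,210) inside the notch, in agreement with the networks (press x about -108 to -111, y 42). The left wing runs from (403,130) to (510,92), which is about 0.35 rad. Next, the left wing.

```bash
python3 -m pendant '[[[0.065,0.025,0],[0,0,0]],[[0.13,0.05,0],[0,0,0]],[[0.195,0.075,0],[0,0,0]],[[0.255,0.1,0],[0,0,0]],[[0.255,0.1,-0.05],[0,0,0]],[[0.255,0.1,-0.11],[0,0,0]],[[0.255,0.1,-0.16],[0,0,0]],[[0.255,0.1,-0.19],[0,0,0]]]';python3 -m pendant '[[[0,0,0],[0,0,0]],[[0,0,0],[0,0,0]]]'
```

```text
clock: 8.15
ee_pos: [0.6251, 0.1108, 0.1294]
orientation: [-2.138, -2.296, 0.008]
force: [-0.2, -0.4, 0.0]
opening: -0.001
gripper_force: 0.0
clock: 8.32
ee_pos: [0.6263, 0.1109, 0.1324]
orientation: [-2.14, -2.297, 0.005]
force: [0.6, 0.1, 0.6]
opening: 0.001
gripper_force: 0.0
```

```bash
python3 -m pendant '[[[0.001,0.016,0],[0,0,0]],[[0.005,0.027,0],[0,0,0]],[[0.008,0.036,0],[0,0,0]],[[0.008,0.047,0],[0,0,0]],[[0.006,0.059,0],[0,0,0]],[[0,0.07,0],[0,0,0]],[[-0.01,0.08,0],[0,0,0]],[[-0.021,0.087,0],[0,0,0]]]';python3 -m pendant '[[[-0.003,0.002,0],[0,0,0]],[[-0.005,0.004,0],[0,0,0]],[[-0.007,0.006,0],[0,0,0]],[[-0.007,0.006,0],[0,0,0]]]';python3 - <<'E'
from h import *
s=state();print(s['ee_pos'],s['force']);p,d=save('side','s2')
cv2.imwrite('pics/s2c.png',cv2.resize(p[130:230,220:370,::-1],(780,520),interpolation=cv2.INTER_CUBIC))
E
```

```text
clock: 8.98
ee_pos: [0.6159, 0.1641, 0.1354]
orientation: [2.139, 2.297, 0.005]
force: [4.0, -2.4, 0.6]
opening: -0.002
gripper_force: 1.8
clock: 9.32
ee_pos: [0.6107, 0.1672, 0.1345]
orientation: [2.141, 2.299, 0.001]
force: [2.4, 0.3, 2.2]
opening: -0.004
gripper_force: 1.4
[0.6106651  0.16716065 0.1344838 ] [2.37133025 0.28599019 2.24352981]
```

View pics/s2c.png

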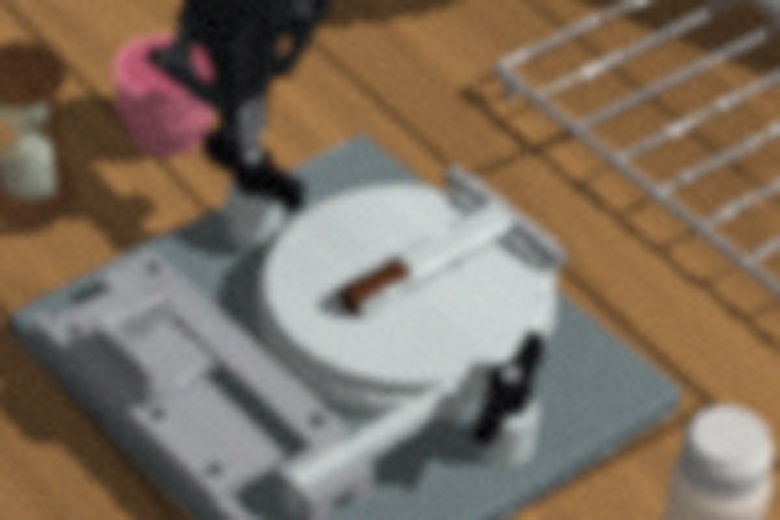

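The wing follows the finger and the pin stays parked. I'll push on gently to the stop.

```bash
python3 -m pendant '[[[-0.003,0.001,0],[0,0,0]],[[-0.005,0.002,0],[0,0,0]],[[-0.005,0.002,0],[0,0,0]]]';python3 -m pendant '[[[-0.002,0,0],[0,0,0]],[[-0.003,0,0],[0,0,0]],[[-0.003,0,0],[0,0,0]]]'
```

```text
clock: 9.62
ee_pos: [0.6072, 0.168, 0.1341]
orientation: [-2.141, -2.298, 0.0]
force: [2.5, -0.3, 0.5]
opening: -0.001
gripper_force: 1.4
clock: 9.87
ee_pos: [0.6058, 0.168, 0.1341]
orientation: [2.141, 2.298, 0.001]
force: [4.2, -0.9, -0.2]
opening: -0.005
gripper_force: 1.8
```

```bash
python3 -m pendant '[[[-0.002,0,0],[0,0,0]],[[-0.003,0,0],[0,0,0]],[[-0.003,0,0],[0,0,0]]]';python3 -m pendant '[[[-0.002,0,0],[0,0,0]],[[-0.003,0,0],[0,0,0]],[[-0.003,0,0],[0,0,0]]]'
```

```text
clock: 10.12
ee_pos: [0.6051, 0.168, 0.1344]
orientation: [2.14, 2.297, 0.004]
force: [8.3, -2.1, -2.3]
opening: 0.002
gripper_force: 3.6
clock: 10.37
ee_pos: [0.6045, 0.1681, 0.1346]
orientation: [2.138, 2.296, 0.008]
force: [13.5, -1.0, -4.6]
opening: -0.003
gripper_force: 5.4
```

The stop is reached. I'll back off, lift and go over to the right wing.

```bash
python3 -m pendant '[[[0.015,0,0],[0,0,0]],[[0.035,0,0],[0,0,0]],[[0.035,0,0.06],[0,0,0]],[[0.035,0,0.12],[0,0,0]],[[0.05,-0.06,0.12],[0,0,0]],[[0.06,-0.12,0.12],[0,0,0]],[[0.066,-0.18,0.12],[0,0,0]],[[0.066,-0.24,0.12],[0,0,0]]]';python3 -m pendant '[[[0,-0.06,0],[0,0,0]],[[0,-0.12,0],[0,0,0]],[[0,-0.18,0],[0,0,0]],[[0,-0.24,0],[0,0,0]],[[0,-0.24,0],[0,0,0]],[[0,-0.24,0],[0,0,0]],[[0,-0.24,0],[0,0,0]]]';python3 - <<'E'
from h import *
s=state();print(s['ee_pos'],s['orientation']);p,d=save('top','t2')
for c in ['top','wrist']:
  capture(c)
  for n in ['wing_left_hub','wing_right_hub','lock_pin']: print(c,n,[(r['xyz'],w2p(r['xyz'])) for r in place_of(c,n)[:2]])
cv2.imwrite('pics/t2c.png',cv2.resize(p[130:330,140:407,::-1],(800,600),interpolation=cv2.INTER_CUBIC))
E
```

```text
clock: 11.03
ee_pos: [0.641, 0.0229, 0.2058]
orientation: [-2.139, -2.298, 0.002]
force: [0.4, -0.6, -0.3]
opening: 0.001
gripper_force: 0.0
clock: 11.62
ee_pos: [0.6408, -0.1196, 0.2054]
orientation: [-2.141, -2.296, 0.001]
force: [-0.3, -0.4, 0.4]
opening: -0.005
gripper_force: 0.0
[ 0.64075449 -0.11956537  0.20544882] [-2.14051135e+00 -2.29599637e+00  1.47234741e-03]
top wing_left_hub [([0.5965, 0.1306, 0.0683], array([0.02082628, 0.11299259]))]
top wing_right_hub []
top lock_pin [([0.3305, -0.2386, -0.0036], array([-0.26841749, -0.23829458])), ([0.5859, 0.0189, -0.0008], array([0.00304866, 0.00220809]))]
wrist wing_left_hub []
wrist wing_right_hub [([0.6134, -0.1044, 0.0706], array([ 0.02254414, -0.12260804]))]
wrist lock_pin []
```

View pics/t2c.png

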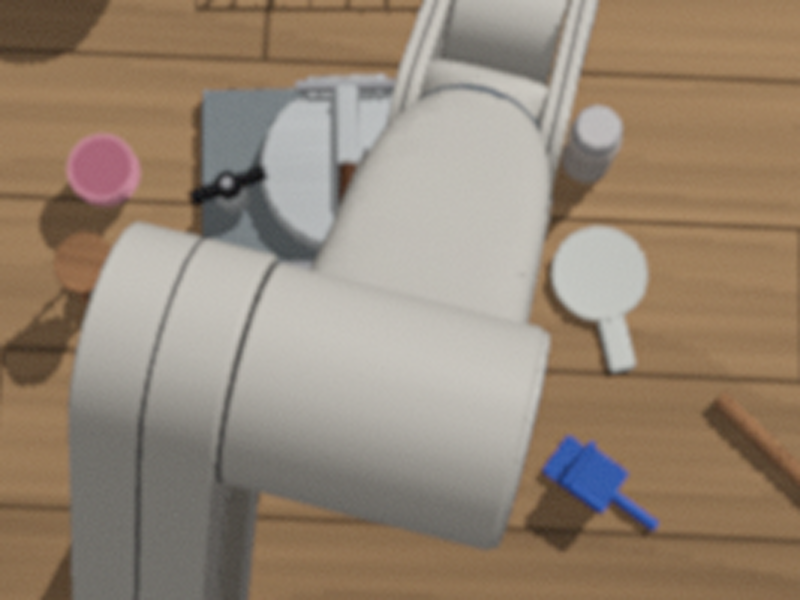

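The left wing now stands at about 1.9 rad, running (195,195) to (265,172). Next I'll descend beside the right wing.

```bash
python3 -m pendant '[[[0.001,-0.006,-0.05],[0,0,0]],[[0.001,-0.006,-0.09],[0,0,0]],[[0.001,-0.006,-0.115],[0,0,0]],[[0.001,-0.006,-0.119],[0,0,0]],[[0.001,-0.006,-0.119],[0,0,0]],[[0.001,-0.006,-0.119],[0,0,0]]]'
```

```text
clock: 12.57
ee_pos: [0.6428, -0.1236, 0.1355]
orientation: [2.141, 2.298, 0.001]
force: [0.3, -0.4, 0.7]
opening: 0.002
gripper_force: 0.0
```

```bash
python3 -m pendant '[[[0,0.016,0],[0,0,0]],[[0.004,0.027,0],[0,0,0]],[[0.007,0.036,0],[0,0,0]],[[0.007,0.047,0],[0,0,0]],[[0.005,0.059,0],[0,0,0]],[[-0.001,0.07,0],[0,0,0]],[[-0.011,0.08,0],[0,0,0]],[[-0.022,0.087,0],[0,0,0]]]';python3 -m pendant '[[[-0.003,0.002,0],[0,0,0]],[[-0.006,0.004,0],[0,0,0]],[[-0.009,0.006,0],[0,0,0]],[[-0.011,0.007,0],[0,0,0]],[[-0.011,0.007,0],[0,0,0]]]'
```

```text
clock: 13.23
ee_pos: [0.6306, -0.0708, 0.1358]
orientation: [2.138, 2.297, 0.004]
force: [4.5, -2.5, 0.8]
opening: -0.004
gripper_force: 2.4
clock: 13.65
ee_pos: [0.6223, -0.067, 0.1348]
orientation: [-2.141, -2.298, -0.0]
force: [2.5, -1.0, 1.6]
opening: 0.002
gripper_force: 1.4
```

```bash
python3 -m pendant '[[[-0.002,0.001,0],[0,0,0]],[[-0.003,0.001,0],[0,0,0]],[[-0.003,0.001,0],[0,0,0]]]'
```

```text
clock: 13.9
ee_pos: [0.6215, -0.0667, 0.135]
orientation: [2.14, 2.297, 0.002]
force: [6.7, -0.3, -0.6]
opening: -0.001
gripper_force: 2.8
```

```bash
python3 -m pendant '[[[-0.002,0,0],[0,0,0]],[[-0.004,0,0],[0,0,0]],[[-0.004,0,0],[0,0,0]]]'
```

```text
clock: 14.15
ee_pos: [0.6208, -0.0668, 0.1353]
orientation: [2.138, 2.295, 0.007]
force: [11.7, -0.5, -4.6]
opening: 0.002
gripper_force: 5.3
```

```bash
python3 -m pendant '[[[0.015,0,0],[0,0,0]],[[0.035,0,0],[0,0,0]],[[0.035,0,0.06],[0,0,0]],[[0.035,0,0.12],[0,0,0]],[[0.035,0,0.18],[0,0,0]],[[0.035,0,0.24],[0,0,0]],[[0.02,0.06,0.28],[0,0,0]],[[0,0.12,0.28],[0,0,0]]]';python3 -m pendant '[[[-0.05,0.06,0],[0,0,0]],[[-0.08,0.12,0],[0,0,0]],[[-0.11,0.18,0],[0,0,0]],[[-0.14,0.24,0],[0,0,0]],[[-0.17,0.3,0],[0,0,0]],[[-0.2,0.36,0],[0,0,0]],[[-0.22,0.42,0],[0,0,0]],[[-0.24,0.48,0],[0,0,0]]]';python3 -m pendant '[[[-0.04,0.06,0],[0,0,0]],[[-0.08,0.12,0],[0,0,0]],[[-0.11,0.18,0],[0,0,0]],[[-0.14,0.24,0],[0,0,0]],[[-0.14,0.24,0],[0,0,0]],[[-0.14,0.24,0],[0,0,0]]]';python3 - <<'E'
from h import *
p,d=save('top','t3')
for n in ['tray','lock_pin']: print(n,[(r['xyz'],w2p(r['xyz'])) for r in place_of('top',n)[:4]])
cv2.imwrite('pics/t3c.png',cv2.resize(p[130:330,140:407,::-1],(800,600),interpolation=cv2.INTER_CUBIC))
E
```

```text
clock: 14.82
ee_pos: [0.6202, 0.0043, 0.3078]
orientation: [2.142, 2.291, 0.007]
force: [1.6, 0.7, -0.8]
opening: 0.002
gripper_force: 0.0
clock: 15.48
ee_pos: [0.472, 0.2944, 0.3021]
orientation: [-2.141, -2.298, 0.005]
force: [-0.0, -0.5, -0.4]
opening: 0.0
gripper_force: 0.0
clock: 15.98
ee_pos: [0.3883, 0.4385, 0.3018]
orientation: [2.137, 2.303, -0.005]
force: [0.4, -0.2, 0.5]
opening: 0.002
gripper_force: 0.0
tray [([0.313, 0.1341, 0.0213], array([-0.26185862,  0.13475839])), ([0.3261, -0.2348, 0.0202], array([-0.27256341, -0.23421888]))]
lock_pin [([0.3326, -0.2369, -0.0013], array([-0.26621229, -0.23673348])), ([0.4739, 0.0518, 0.0192], array([-0.10659787,  0.04225867])), ([0.3034, 0.1337, 0.0006], array([-0.27146444,  0.13497799])), ([0.4729, 0.0524, 0.0431], array([-0.10755711,  0.04292188]))]
```

View pics/t3c.png

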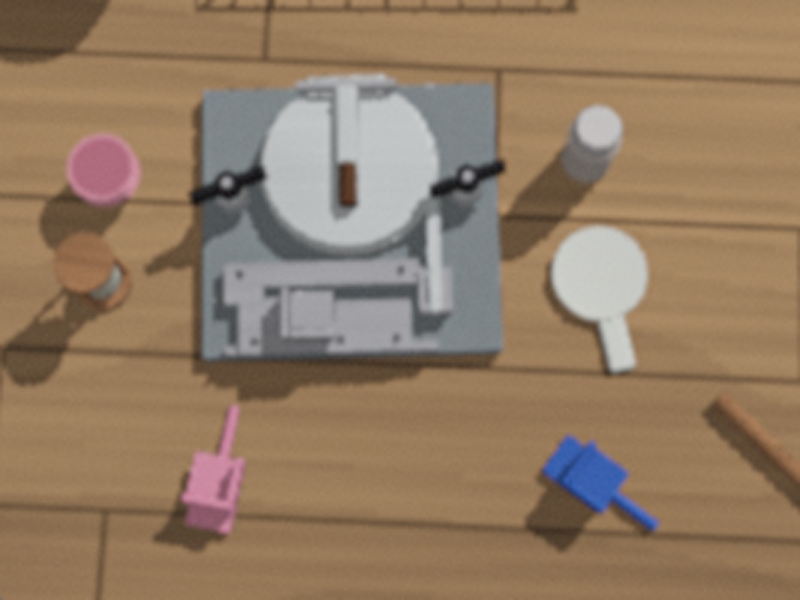

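The picture shows both wings at the same end-stop angle, around (228,184) and (467,177), and the pin parked at (310,312). Nothing else has moved.

```bash
python3 -c "
from bench import *
print(sign_off())"
```

```text
the job is handed in; nothing more can be done
None
```

The job is handed in at about 16 s of the 61 s allowed: the pin is parked fully in the side notch, the left and then the right wing bolt were swung to their end stops, and the last top picture shows nothing else moved (the sign-off gave no verdict).

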